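# Weigh a spoked wheel on the hook scale

## Task

Weigh the spoked wheel on the hook scale: first turn the black knob on the dial anticlockwise until the peak pointer is back at its zero stop, then lift the spoked wheel out of the rack by its rim and hang it on the scale's J-hook with the rim in the crook, and let go. Lower it so gently that the peak pointer ends within about one dial division of the load pointer, never push the hook down to its bottom stop, and leave the other wheel standing in the rack.

Things in the scene. Friction and masses are not known exactly. Their poses are not given: they have to be found in the camera images.
- spoked_wheel_center (a point): centre of the bare aluminium wheel with five open spokes, 0.32 to 0.50 kg. Outside diameter 200 mm; rim 18 mm wide along the axle, flat faces, 20 mm deep radially (inner radius 80 mm); spokes 9 mm thick, hub 24 mm long. x: axle, level; y: level in the wheel's plane; z: towards the top of the rim, where the middle of a gap between spokes lies (spokes 36 degrees either side). Stands in the rack
- disc_wheel_center (a point): centre of the other wheel in the rack, the same size, with a closed disc in place of spokes; axes as for the spoked wheel. Must stay in the rack
- rack: fixed grey rod cradle, 170 x 184 mm; origin under its centre on the bench, x along the axles. Two slots, 45 mm either side of the origin along x; the wheels stand in them upright, centres 124 mm above the bench, with guide rods up to 107 mm above the bench beside the lower rim. Wheels lift straight up
- scale: fixed hook scale; origin on the bench on the column's axis; the hook points along -x. Grey base 160 x 130 x 22 mm (108 mm in front of the origin to 52 mm behind), column, and a round dial head 108 mm across on the column's axis whose face looks up, 262 mm above the bench (bezel to 265 mm)
- hook_seat (a point): crook of the J-hook: middle of the top of its level bar (10 mm round, 26 mm long, along the scale's x), where the inside of the rim rests; 150 mm in front of the column's axis, 250 mm above the bench unloaded. In front (-x) the tip turns up; behind, the bar rises 14 mm to the shank that runs back to the head. Axes as the scale
- hook_tip (a point): top of the hook's upturned tip, 27 mm in front of the seat and 27 mm above it
- load_hook (a joint): how far the hook has sunk, m: 0 unloaded, spring of 400 N/m (plus a small preload) with a damper, bottom stop at 0.020; the spoked wheel alone sinks it 6 to 12 mm
- load_pointer_tip (a point): tip of the thin black load pointer on the dial, driven by the hook: clockwise from above, 80 rad per m of hook travel. x of this frame is along the pointer
- peak_pointer_tip (a point): tip of the shorter peak pointer, fixed to the knob; the load pointer pushes it ahead clockwise and leaves it at the highest load. x of this frame is along the pointer. One long dial division is 0.2 rad
- peak_knob_grip (a point): centre of the black knurled knob on the dial's axis: 26 mm across, 24 mm high (12 mm either way of this point), its underside 10 mm above the dial face
- peak_knob (a joint): angle of the peak pointer and its knob, rad, clockwise from above: 0 at the zero stop, up to 1.65; stiff enough to stay where it is left (0.003 N m). It starts at 1.3 to 1.45, the weight of the last wheel

How it is judged:
By the outcome, as a careful person would: the job done as asked, in the order asked, and still so for the second after the job is handed in, with the robot touching nothing.
It also fails if it takes over 67 s, if anything falls off the work surface, if the arm or the gripper's body presses on something with over 40 N, if the wrist force passes 120 N, or if a joint passes its speed limit or range.

## Robot

A 7-joint arm with a two-finger parallel gripper is mounted at the origin on the work surface; the furniture and walls round the work are solid. World frame = base frame: x ahead of the robot, y to its left, z up, the work surface at z = 0. Lengths are in m, angles in rad, forces in N, time in s.
With the tool pointing down it reaches from about 0.4 to 0.85 m from the base axis. Payload 10.4 kg.
Tool frame: the origin (TCP) lies between the finger pads; the fingertips stand 11 mm ahead of it and the grasp point (between the pads) lies 8 mm behind it; x points along the fingers, y is the direction in which the jaws open and shut, and the axes are right-handed (so a half turn about x gives the same grasp; the last joint's range is limited). The gripper opens to 87 mm and grips with 3 to 60 N. Pads are 19 mm wide; open, the fingers measure 117 mm over their backs; the gripper's body (75 mm by 190 mm) begins 51 mm behind the grasp point.
Start: joints at [-0.023, 0.332, -0.065, 1.46, 0.022, 1.35, -0.088], TCP at [0.625, 0, 0.234] pointing down, gripper open.
Joint ranges: [-2.6, 2.6], [-0.5, 2.12], [-1.47, 1.34], [0.16, 2.42], [-1.27, 4.41], [0.06, 2.06], [-2.6, 2.6]. Speed limits (rad/s): [2.22, 2.22, 2.79, 2.79, 3.14, 3.14, 3.14].

## Interface

Orientations are given as a unit quaternion [x, y, z, w].
In Python, from bench import r, cams, ticket gives the robot as it stands. The module is installed in compiled form; this text tells all that it offers.
- The arm moves only by the tool drive_tool, never from a script. Its argument "moves" is text: rows parted by semicolons, each of 5 numbers parted by spaces: the shift along the world's x, y, z in m, then the turn about the world's z in degrees, then the closure, from 0 (fully open) to 1 (shut). In form: x y z twist grip; .... A call has 1 to 20 rows; each row shifts and turns the commanded pose from where the row before left it; what a row does not reach is not made up. A row lasts 1/8 s, in which the tool goes at most 62.5 mm and 10.7 degrees, less where a joint would pass 70% of its speed; a pose out of reach is approached as far as the arm can. A call is refused whole if a number of a shift passes 0.0625 or a number of a turn 10.7, either way. A call with a gripper value outside its range is refused whole. The fingers move at their own pace and stop on an object; "newtons" is the grip in N (left out, the last holds). Time passes only in rows, so rows that do not move let the fingers close. It gives the time, the measured TCP pose, the force and the opening at its end, in the units of the state.
- r.read_state(): the state, without advancing time (a new reading comes with each control period).
- cams.camera(name): name is "scene" or "side" or "wrist"; returns a dict with "color" (384x512x3 uint8, red, green, blue), "fx", "fy", "cx", "cy" (pixels), "extrinsics" (4x4, takes a point from camera to world coordinates). Camera axes: x right, y down, z forward; pixel columns grow to the right and rows downward; lengths in m; the calibration is good to about 2 mm. A picture is of the moment at which its call begins. There is no depth.
- ticket.close_job(): hands the job in, once; it reports no verdict.
The state is a dict: "time": time; "joint_positions": joint angles; "joint_vel": joint speeds; "joint_torque": joint torques, N m; "ee_pos": TCP position; "eef_rot": TCP orientation; "ft_force": force on the tool from outside, world axes, zero at the start; "torque": the same for the moment, N m; "width": finger opening in m.
Only numpy, scipy, OpenCV 4.12 (cv2) and the standard library are available. Lean on these libraries where they do the work, as an engineer would, in place of code of your own. Each camera call takes 0.05 s, during which the arm holds its last target.

## Working session

There is one attempt and no reset: what is moved stays moved. The work goes in short steps, Python scripts to look and compute and a tool call to move; the robot and the scene stay as the last step left them, time stands still between calls to the robot, and variables do not carry over. Pictures are saved under pics/ and viewed, and the job is handed in when it is done.

Besides the shell and the picture viewer there is one more tool, called after "Emit:" in YAML: its name, and indented under it one key for each argument. drive_tool: Moves the arm, as the interface text tells. Its arguments: {"type":"object","properties":{"moves":{"type":"string"},"newtons":{"type":"number"}},"required":["moves"]}

```bash
mkdir -p pics && python3 - <<'E'
from bench import r,cams
import cv2,numpy as np
print(r.read_state())
for n in("scene","side","wrist"):
    c=cams.camera(n); cv2.imwrite(f"pics/{n}0.png",c["color"][:,:,::-1]); print(n,c["fx"],c["fy"],c["cx"],c["cy"]); print(np.round(c["extrinsics"],4))
E
```

```text
{'time': 0.0, 'joint_positions': array([-0.02261915,  0.33286335, -0.06470259,  1.46095305,  0.02160399,
        1.3499142 , -0.08846902]), 'joint_vel': array([ 0.00042104, -0.00013847, -0.00057288,  0.00063833,  0.00194851,
       -0.00061837,  0.00074497]), 'joint_torque': array([-1.20520472e-04, -6.23245955e+01,  2.44190963e-02, -3.89891267e+01,
       -6.13984605e-02,  3.97891912e-02,  1.87085252e-04]), 'ee_pos': array([6.24617405e-01, 6.09852185e-06, 2.32753669e-01]), 'eef_rot': array([ 0.49960324,  0.50036082, -0.50035915,  0.49967627]), 'ft_force': array([-0.26905018,  0.27142304, -0.44796195]), 'torque': array([-0.00393076,  0.03008633, -0.06859165]), 'width': 0.08684123773557301}
scene 442.55058314159055 442.55058314159055 251.2493528064382 195.78875761149655
[[-0.8281 -0.2711  0.4906 -0.0069]
 [-0.5606  0.3945 -0.7281  0.6592]
 [ 0.0039 -0.878  -0.4787  0.6696]
 [ 0.      0.      0.      1.    ]]
side 385.5663643660686 385.5663643660686 261.62464671079164 191.58530665984884
[[ 0.9722 -0.1     0.2117  0.2964]
 [-0.2338 -0.4624  0.8553 -0.8837]
 [ 0.0124 -0.881  -0.4729  0.6223]
 [ 0.      0.      0.      1.    ]]
wrist 342.6162892582766 342.6162892582766 255.15832403363515 192.53556998997507
[[ 1.000e+00  3.000e-04 -2.100e-03  6.256e-01]
 [-3.000e-04 -9.642e-01 -2.652e-01  7.360e-02]
 [-2.100e-03  2.652e-01 -9.642e-01  3.850e-01]
 [ 0.000e+00  0.000e+00  0.000e+00  1.000e+00]]
```

View pics/scene0.png

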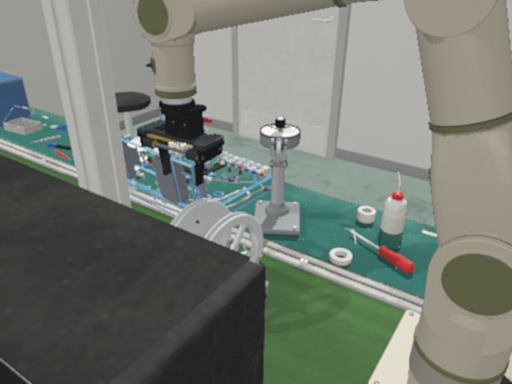

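View pics/side0.png

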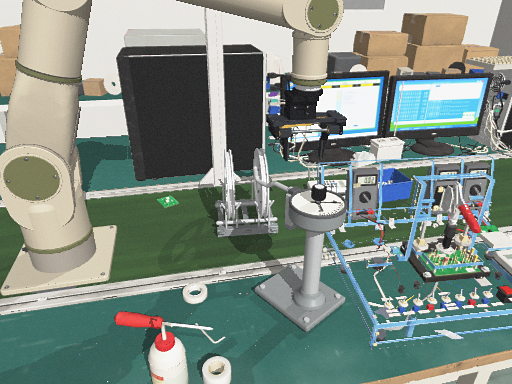

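View pics/wrist0.png

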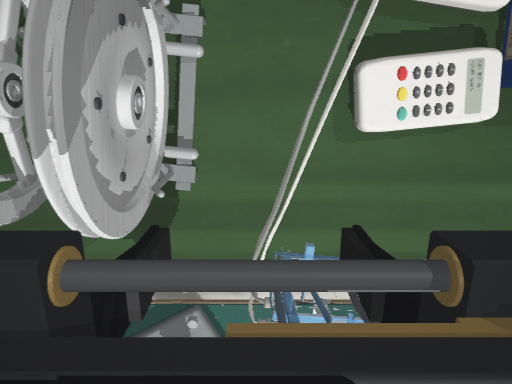

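Scene shows the scale at px (279,215) with the knob at (281,122), and the rack with both wheels at about (220,240). The side view shows the knob at (319,190), the hook at (275,182) and the spoked or disc wheels at (230,190) and (262,185). I'll zoom in.

```bash
python3 - <<'E'
import cv2
a=cv2.imread("pics/side0.png"); cv2.imwrite("pics/side0z.png",cv2.resize(a[140:340,200:360],None,fx=3.7,fy=3,interpolation=cv2.INTER_CUBIC) if 0 else cv2.resize(a[140:340,200:360],(480*1,600),interpolation=cv2.INTER_CUBIC))
cv2.imwrite("pics/side0y.png",cv2.resize(a[140:240,210:350],(798,570),interpolation=cv2.INTER_CUBIC))
a=cv2.imread("pics/scene0.png"); cv2.imwrite("pics/scene0z.png",cv2.resize(a[110:310,160:310],(450,600),interpolation=cv2.INTER_CUBIC))
E
```

```text
(no output)
```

View pics/side0y.png

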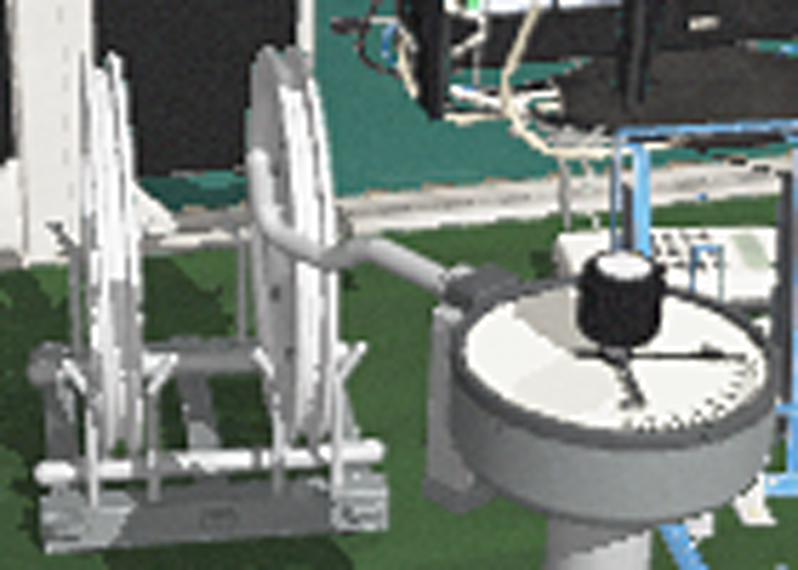

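View pics/side0z.png

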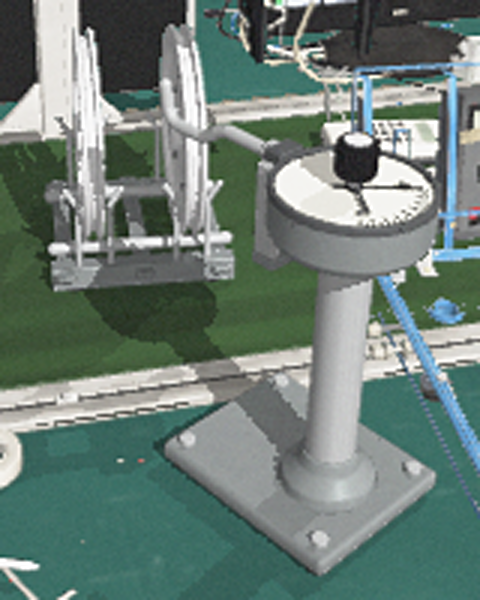

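View pics/scene0z.png

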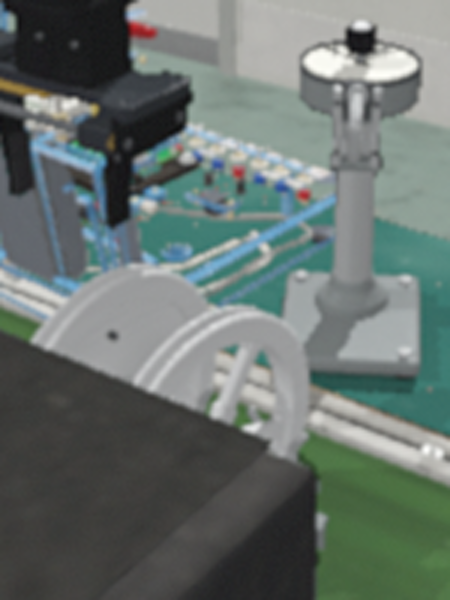

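```bash
cat > h.py <<'E'
import numpy as np,pickle,os
K={'scene':(442.5506,251.2494,195.7888),'side':(385.5664,261.6246,191.5853),'wrist':(342.6163,255.1583,192.5356)}
E={'scene':np.array([[-0.8281,-0.2711,0.4906,-0.0069],[-0.5606,0.3945,-0.7281,0.6592],[0.0039,-0.878,-0.4787,0.6696],[0,0,0,1]]),
'side':np.array([[0.9722,-0.1,0.2117,0.2964],[-0.2338,-0.4624,0.8553,-0.8837],[0.0124,-0.881,-0.4729,0.6223],[0,0,0,1]])}
def ray(n,u,v,ext=None):
    f,cx,cy=K[n]; e=E[n] if ext is None else ext
    d=e[:3,:3]@np.array([(u-cx)/f,(v-cy)/f,1]); return e[:3,3],d/np.linalg.norm(d)
def plane(n,u,v,z,ext=None):
    o,d=ray(n,u,v,ext); return o+d*(z-o[2])/d[2]
def tri(*rs):
    A=sum(np.eye(3)-np.outer(d,d) for o,d in rs); b=sum((np.eye(3)-np.outer(d,d))@o for o,d in rs)
    p=np.linalg.solve(A,b); return p,[np.linalg.norm(np.cross(p-o,d)) for o,d in rs]
def proj(n,p,ext=None):
    f,cx,cy=K[n]; e=E[n] if ext is None else ext
    q=e[:3,:3].T@(np.asarray(p)-e[:3,3]); return q[0]/q[2]*f+cx,q[1]/q[2]*f+cy
E
python3 - <<'E'
from h import *
np.set_printoptions(precision=4,suppress=True)
s=ray('side',318.8,186.0);c=ray('scene',280.3,119)
print('knobtop',tri(s,c),plane('side',318.8,186,.296),plane('scene',280.3,119,.296))
for n,u,v in [('L',187,438),('B',281,381),('R',413,467),('F',320,538)]:
    print(n,plane('side',200+u/3,140+v/3,.026))
print('tip',tri(ray('side',254.7,167.5),ray('scene',160+357/3,110+88/3)))
E
```

```text
knobtop (array([ 0.5488, -0.2972,  0.2963]), [np.float64(0.001413563805821202), np.float64(0.0014135638058212013)]) [ 0.5508 -0.2947  0.296 ] [ 0.5468 -0.2955  0.296 ]
L [ 0.4601 -0.2415  0.026 ]
B [ 0.549  -0.1937  0.026 ]
R [ 0.6133 -0.3075  0.026 ]
F [ 0.5246 -0.3566  0.026 ]
tip (array([ 0.4653, -0.1665,  0.2919]), [np.float64(0.009857963758691326), np.float64(0.009857963758691376)])
```

```bash
python3 - <<'E'
from h import *
np.set_printoptions(precision=4,suppress=True)
for u,v in [(100,60),(280,50)]: print(plane('side',210+u/5.7,140+v/5.7,.224))
for u,v in [(215,315),(145,275),(225,310),(265,320)]: print('scene',plane('scene',160+u/3,110+v/3,.224))
print('post foot',plane('side',205,185,0),plane('side',225,182,0), 'box',plane('side',135,190,0),plane('side',262,172,0))
# rack bar corners
for u,v in [(40,548),(388,525)]: print('rack',plane('side',210+u/5.7,140+v/5.7,0.0))
e=np.array([[1,3e-4,-2.1e-3,.6256],[-3e-4,-.9642,-.2652,.0736],[-2.1e-3,.2652,-.9642,.385],[0,0,0,1]])
print('discwheel hub',plane('wrist',138,103,.124,e), 'barends',plane('wrist',190,5,.02,e),plane('wrist',185,185,.02,e))
E
```

```text
[0.4393 0.0856 0.224 ]
[0.5263 0.0805 0.224 ]
scene [0.4374 0.0678 0.224 ]
scene [0.5082 0.0522 0.224 ]
scene [0.4358 0.059  0.224 ]
scene [0.4071 0.0546 0.224 ]
post foot [0.392  0.3314 0.    ] [0.4641 0.3398 0.    ] box [0.1555 0.3442 0.    ] [0.6129 0.3933 0.    ]
rack [0.3911 0.0116 0.    ]
rack [ 0.5637 -0.0061  0.    ]
discwheel hub [0.5386 0.0703 0.124 ] barends [0.5623 0.16   0.02  ] [ 0.5477 -0.0182  0.02  ]
```

Emit:
drive_tool:
  moves: "0 0 0.06 -10.6 0; 0 0 0.05 -10.6 0; -0.0125 -0.049 0 -10.6 0; -0.0125 -0.049 0 -10.6 0; -0.0125 -0.049 0 -10.6 0; -0.0125 -0.049 0 -10.6 0; -0.0125 -0.049 0 -10.6 0; -0.0125 -0.049 0 -10.6 0; 0 0 0 0 0; 0 0 0 0 0"

```text
time: 1.4
ee_pos: [0.5503, -0.2933, 0.3432]
eef_rot: [-0.706, -0.033, 0.706, -0.032]
ft_force: [0.2, 0.1, -0.4]
width: 0.0869
```

```bash
cat > snap.py <<'E'
import sys,cv2,numpy as np
from bench import r,cams
np.set_printoptions(precision=4,suppress=True)
tag=sys.argv[1]
for n in sys.argv[2:]:
    c=cams.camera(n); cv2.imwrite(f"pics/{n}{tag}.png",c["color"][:,:,::-1]); np.save(f"pics/{n}{tag}.npy",c["extrinsics"])
s=r.read_state(); print(s['time'],s['ee_pos'],s['ft_force'],s['torque'],s['width'],s['joint_positions'])
E
python3 snap.py 1 wrist side; python3 -c "
import numpy as np;print(np.load('pics/wrist1.npy').round(4))"
```

```text
1.5 [ 0.5507 -0.2924  0.3434] [ 0.0115 -0.5416 -0.1022] [ 0.033   0.0775 -0.0496] 0.08713244259072651 [ 0.204   0.2999  0.2803  1.291  -0.0824  1.5621 -1.0037]
[[ 9.200e-02 -9.599e-01 -2.648e-01  6.231e-01]
 [-9.958e-01 -8.880e-02 -2.400e-02 -2.854e-01]
 [-4.000e-04  2.659e-01 -9.640e-01  4.954e-01]
 [ 0.000e+00  0.000e+00  0.000e+00  1.000e+00]]
```

View pics/wrist1.png

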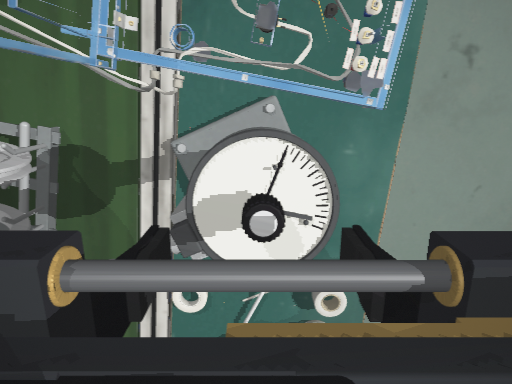

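View pics/side1.png

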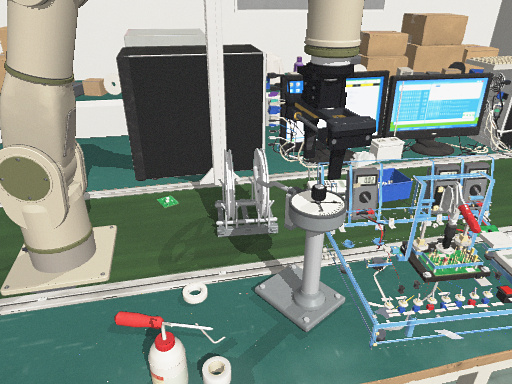

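```bash
python3 - <<'E'
from h import *
np.set_printoptions(precision=4,suppress=True)
e=np.load('pics/wrist1.npy')
a=plane('wrist',263,223,.296,e);print('knob top',a)
import cv2
g=cv2.imread('pics/wrist1.png'); 
hsv=cv2.cvtColor(g,cv2.COLOR_BGR2HSV)
m=((hsv[...,1]<60)&(hsv[...,2]>130)).astype(np.uint8); m[:120]=0;m[260:]=0;m[:,:185]=0;m[:,340:]=0
cs,_=cv2.findContours(m,0,2); c=max(cs,key=cv2.contourArea); el=cv2.fitEllipse(cv2.convexHull(c)); print(el)
print('face c',plane('wrist',*el[0],.262,e))
p=lambda u,v,z:plane('wrist',u,v,z,e)
for q in (p(286,147,.265)-a,p(310,218,.267)-a): print(np.degrees(np.arctan2(q[1],q[0])))
cv2.imwrite('pics/w1z.png',cv2.resize(g[110:265,165:355],(760,620))[:600])
E
```

```text
knob top [ 0.5493 -0.297   0.296 ]
((261.7937927246094, 202.66946411132812), (132.1734619140625, 139.666015625), 88.19347381591797)
face c [ 0.552  -0.2967  0.262 ]
-15.091374472223098
-96.54635650821113
```

View pics/w1z.png

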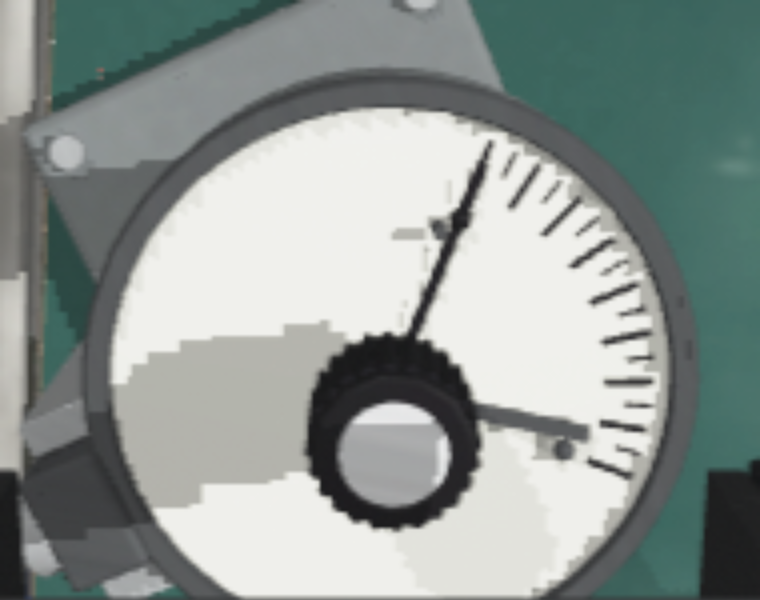

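Emit:
drive_tool:
  moves: "-0.0005 -0.0045 -0.02 0 0.3; 0 0 -0.02 0 0.4; 0 0 -0.016 0 0.4; 0 0 0 0 0.6; 0 0 0 0 0.8; 0 0 0 0 1; 0 0 0 0 1; 0 0 0 0 1"
  newtons: 6

```text
time: 2.5
ee_pos: [0.5497, -0.2983, 0.2882]
eef_rot: [0.707, 0.032, -0.706, 0.032]
ft_force: [-0.9, 2.2, 3.9]
width: 0.0257
```

```bash
python3 snap.py 2 wrist side
```

```text
2.6 [ 0.5497 -0.2982  0.2881] [-1.3792  2.0379  4.5382] [0.5646 0.3655 0.0275] 0.025766137783439124 [ 0.2106  0.3118  0.2775  1.3896 -0.0851  1.4512 -0.9942]
```

View pics/wrist2.png

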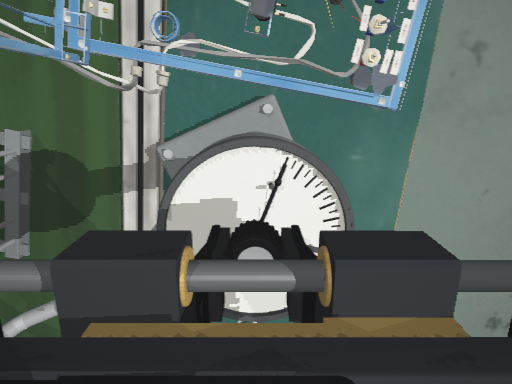

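The knob is between the pads at (255,255) with the opening at 25.7 mm. Next I'll turn it anticlockwise.

Emit:
drive_tool:
  moves: "0 0 0.001 8 1; 0 0 0 10 1; 0 0 0 10 1; 0 0 0 10 1; 0 0 0 10 1; 0 0 0 10 1; 0 0 0 8 1; 0 0 0 6 1; 0 0 0 0 1"
  newtons: 6

```text
time: 3.72
ee_pos: [0.5493, -0.2978, 0.2882]
eef_rot: [0.553, 0.442, -0.553, 0.44]
ft_force: [-2.7, 4.8, 1.1]
width: 0.0256
```

```bash
python3 snap.py 3 wrist side
```

```text
3.825 [ 0.5493 -0.2978  0.2882] [-3.8912  4.605   0.9007] [ 1.0101  0.6538 -0.0185] 0.025613161583008047 [ 0.3348  0.3086  0.1158  1.3815 -0.0361  1.455   0.2236]
```

View pics/wrist3.png

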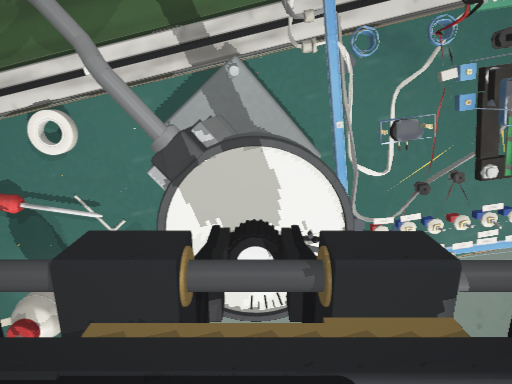

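Emit:
drive_tool:
  moves: "0 0 0 3 1; 0 0 0 3 1; 0 0 0 3 1; 0 0 0 3 1; 0 0 0 0 1"
  newtons: 6

```text
time: 4.45
ee_pos: [0.5491, -0.2983, 0.2882]
eef_rot: [-0.504, -0.496, 0.504, -0.495]
ft_force: [-2.6, 3.2, -0.8]
width: 0.0254
```

```bash
python3 snap.py 4 wrist side
```

```text
4.55 [ 0.5492 -0.2983  0.2882] [-4.3339  3.4999 -0.9441] [ 0.8339  0.8624 -0.0491] 0.02589498854167648 [ 0.3552  0.3087  0.09    1.3801 -0.0276  1.4551  0.4274]
```

View pics/wrist4.png

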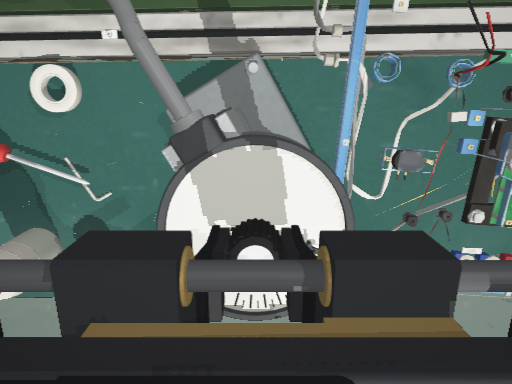

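Emit:
drive_tool:
  moves: "0 0 0 3 1; 0 0 0 3 1; 0 0 0 0 1"
  newtons: 6

```text
time: 4.92
ee_pos: [0.5492, -0.2989, 0.2883]
eef_rot: [0.477, 0.522, -0.478, 0.521]
ft_force: [-2.7, 1.5, -1.8]
width: 0.0255
```

```bash
python3 snap.py 5
```

```text
4.925 [ 0.5492 -0.2989  0.2883] [-2.6566  1.5207 -1.8062] [ 0.2915  0.6629 -0.0009] 0.025521461041171232 [ 0.3656  0.309   0.0771  1.3793 -0.0231  1.4548  0.5297]
```

Emit:
drive_tool:
  moves: "0 0 0 0 0.5; 0 0 0 0 0; 0 0 0 0 0; 0 0 0.04 0 0; 0 0 0.04 0 0; 0 -0.03 0.02 0 0; 0 0 0 0 0"

```text
time: 5.8
ee_pos: [0.5492, -0.331, 0.3901]
eef_rot: [0.478, 0.52, -0.478, 0.522]
ft_force: [0.4, 0.2, -0.3]
width: 0.084
```

```bash
python3 snap.py 6 wrist side; python3 -c "
import cv2
g=cv2.imread('pics/side6.png'); cv2.imwrite('pics/s6z.png',cv2.resize(g[170:240,270:360],(720,560),interpolation=cv2.INTER_CUBIC))"
```

```text
5.9 [ 0.5496 -0.3284  0.3881] [-0.6293  1.154  -0.2847] [-0.0283  0.0054  0.0217] 0.08616731537395451 [ 0.3967  0.3422  0.1018  1.1333 -0.0345  1.6679  0.5795]
```

View pics/wrist6.png

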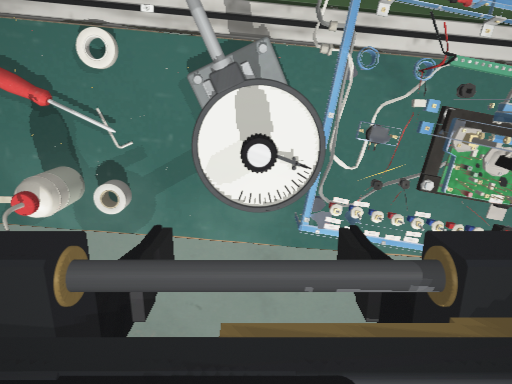

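View pics/s6z.png

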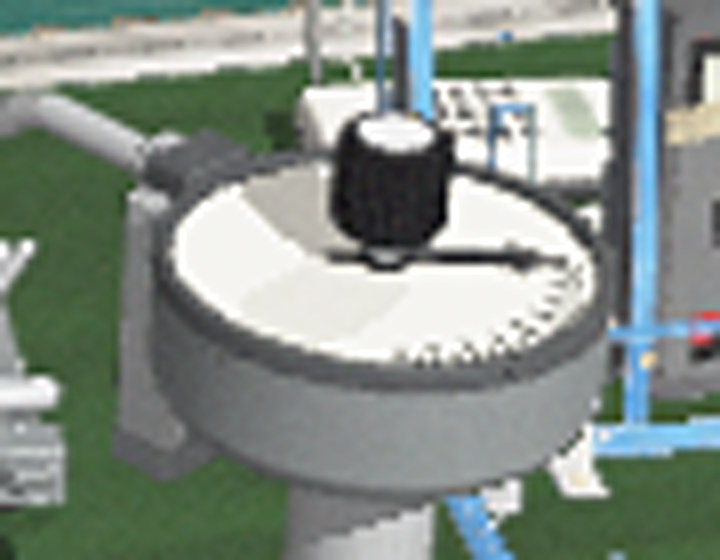

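Peak pointer at (295,160) in the wrist view lies on the load pointer at zero, and the side view agrees. Next, a view of the rack from above.

Emit:
drive_tool:
  moves: "-0.01 0.057 0 -5 0; -0.01 0.057 0 -5 0; -0.01 0.057 0 0 0; -0.01 0.057 0 0 0; -0.01 0.057 0 0 0; -0.01 0.057 0 0 0; -0.01 0.057 0 0 0; 0 0 0 0 0; 0 0 0 0 0"

```text
time: 7.02
ee_pos: [0.4792, 0.0704, 0.388]
eef_rot: [-0.52, -0.479, 0.521, -0.479]
ft_force: [0.3, -1.0, 1.0]
width: 0.0868
```

```bash
python3 snap.py 7 wrist side
```

```text
7.125 [0.4796 0.0694 0.3882] [0.2184 0.269  0.1606] [0.0246 0.012  0.0409] 0.08711027845715988 [-0.0425 -0.0061 -0.1936  1.5313 -0.0009  1.6167 -0.3218]
```

View pics/wrist7.png

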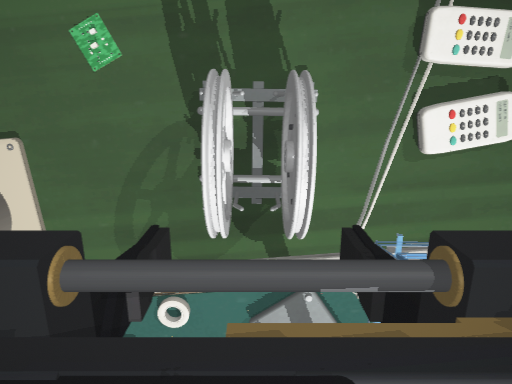

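```bash
python3 -c "
import cv2
g=cv2.imread('pics/wrist7.png'); cv2.imwrite('pics/w7z.png',cv2.resize(g[60:250,190:330],(560,760))[:600] if 0 else cv2.resize(g[60:250,185:335],(474,600),interpolation=cv2.INTER_CUBIC))"
```

```text
(no output)
```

View pics/w7z.png

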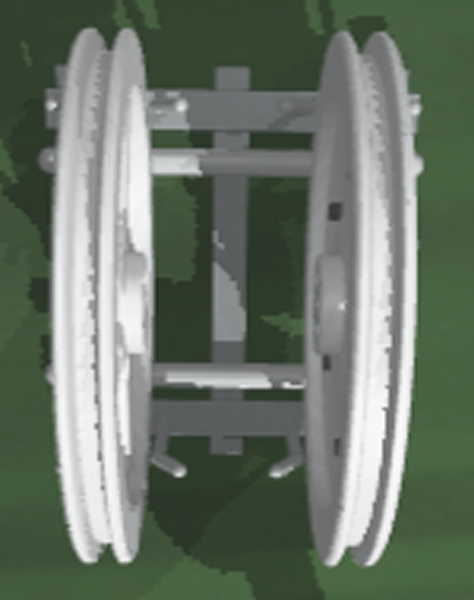

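```bash
python3 - <<'E'
from h import *
np.set_printoptions(precision=4,suppress=True)
e=np.load('pics/wrist7.npy'); print(e.round(4))
s=150/474
P=lambda u,v,z:plane('wrist',185+u*s,60+v*190/600,z,e)
C=e[:3,3]
for name,(t1,t2,b1,b2) in {'sp':((90,28),(127,28),(90,562),(125,562)),'di':((343,31),(380,31),(333,565),(370,565))}.items():
    c=np.array([0,.08])
    for _ in range(5):
        hc=C[2]-.124; d=C[1]-c[1]; D=np.hypot(hc,d); a=np.arccos(.1/D); t=np.arctan2(d,hc)
        zt=.124+.1*np.cos(a+t); zb=.124+.1*np.cos(a-t)
        T=(P(*t1,zt)+P(*t2,zt))/2; B=(P(*b1,zb)+P(*b2,zb))/2
        # remove y offsets
        yt=.1*np.sin(a+t); yb=.1*np.sin(a-t)
        dirv=(T-B)[:2]; L=np.linalg.norm(dirv); u=dirv/L
        c=B[:2]+u*yb
    print(name,'c',c,'from T',T[:2]-u*yt,'len',L,yt+yb,'yaw',np.degrees(np.arctan2(u[1],u[0]))-90, 'w',np.linalg.norm(P(*t1,zt)-P(*t2,zt)))
# rim top mid at rows near the top of wheel
for u in ((80,295),(100,295)): print(P(*u,.222))
print('rack bars',P(45,160,.02),P(420,165,.02))
# hook direction from wrist6
e6=np.load('pics/wrist6.npy')
a=plane('wrist',194,5,.259,e6); b=plane('wrist',218,60,.259,e6);print('shank',a,b,np.degrees(np.arctan2(*(a-b)[1::-1])))
E
```

```text
[[ 0.9965 -0.08   -0.0234  0.486 ]
 [-0.0834 -0.9607 -0.2648  0.1439]
 [-0.0013  0.2658 -0.964   0.5402]
 [ 0.      0.      0.      1.    ]]
sp c [0.4384 0.0798] from T [0.4384 0.0796] len 0.19180429423257492 0.19201645209241863 yaw -5.584747068770753 w 0.013141148115983627
di c [0.5288 0.0711] from T [0.5288 0.071 ] len 0.19132710766297714 0.19141160123781947 yaw -5.1706231591685565 w 0.013210785980312344
[0.4397 0.0977 0.222 ]
[0.4456 0.0973 0.222 ]
rack bars [0.4015 0.1329 0.02  ] [0.5761 0.1161 0.02  ]
shank [ 0.4925 -0.1952  0.259 ] [ 0.5125 -0.232   0.259 ] 118.5652863770494
```

Emit:
drive_tool:
  moves: "-0.022 -0.008 0 -0.7 0; -0.0215 -0.0075 -0.02 0 0; 0 0 -0.05 0 0; 0 0 -0.05 0 0; 0 0 -0.04 0 0; 0 0 -0.024 0 0; 0 0 0 0 0; 0 0 0 0 0"

```text
time: 8.12
ee_pos: [0.4366, 0.0546, 0.2057]
eef_rot: [0.524, 0.475, -0.523, 0.475]
ft_force: [-0.0, 0.6, -0.3]
width: 0.087
```

```bash
python3 snap.py 8 wrist side
```

```text
8.225 [0.4368 0.0548 0.2059] [-0.1388  0.7089 -0.0726] [-0.0052  0.0523 -0.0573] 0.08704480273543079 [-0.0252 -0.0491 -0.1967  1.9509 -0.01    1.2366 -0.315 ]
```

View pics/wrist8.png

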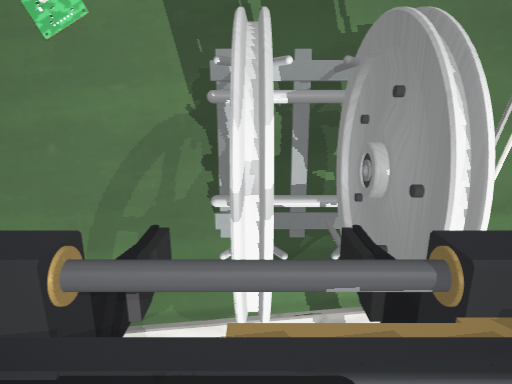

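View pics/side8.png

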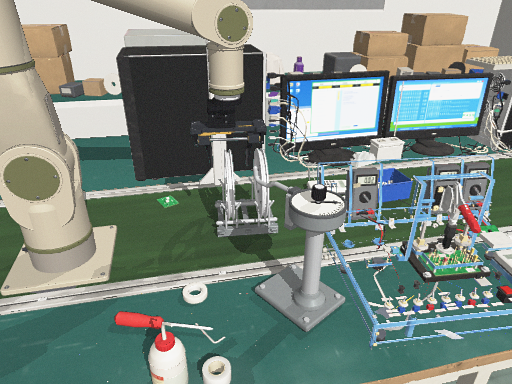

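Rim top runs at column ~252, midway between the fingers (256), and the disc wheel is clear of the right finger. I'll close now.

Emit:
drive_tool:
  moves: "0 0 0 0 0.5; 0 0 0 0 0.7; 0 0 0 0 0.85; 0 0 0 0 1; 0 0 0 0 1; 0 0 0 0 1"
  newtons: 25

```text
time: 8.98
ee_pos: [0.436, 0.055, 0.2046]
eef_rot: [-0.523, -0.475, 0.523, -0.475]
ft_force: [-0.0, 0.0, 0.2]
width: 0.0351
```

Emit:
drive_tool:
  moves: "0 0 0 0 1; 0 0 0 0 1; 0 0 0.005 0 1; 0 0 0.01 0 1; 0 0 0 0 1; 0 0 0 0 1"
  newtons: 55

```text
time: 9.72
ee_pos: [0.436, 0.055, 0.2195]
eef_rot: [0.523, 0.475, -0.523, 0.475]
ft_force: [-0.7, -0.3, -4.2]
width: 0.0175
```

```bash
python3 snap.py 9 wrist side
```

```text
9.825 [0.4358 0.055  0.2193] [-0.1428 -0.4591 -3.8833] [-0.0976  0.0105  0.0221] 0.017215567258123617 [-0.025  -0.0592 -0.196   1.9317 -0.0121  1.2685 -0.3131]
```

View pics/wrist9.png

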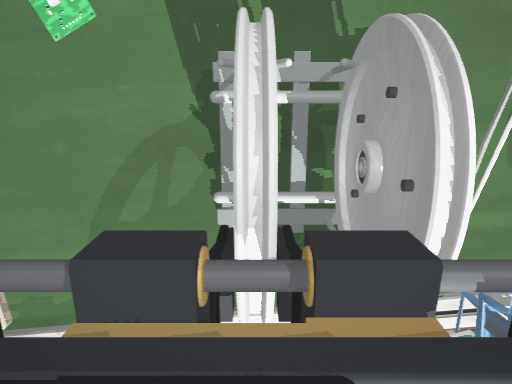

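Emit:
drive_tool:
  moves: "0 0 0.01 0 1; 0 0 0.02 0 1; 0 0 0.025 0 1; 0 0 0.025 0 1; 0 0 0.015 0 1; 0 0 0.005 0 1; 0 0 0 0 1; 0 0 0 0 1"

```text
time: 10.82
ee_pos: [0.4357, 0.0549, 0.3187]
eef_rot: [-0.523, -0.476, 0.524, -0.475]
ft_force: [-0.1, 0.1, -4.4]
width: 0.0171
```

```bash
python3 snap.py 10 wrist side scene; python3 -c "
import cv2
g=cv2.imread('pics/side10.png'); cv2.imwrite('pics/s10z.png',cv2.resize(g[90:250,180:340],(600,600),interpolation=cv2.INTER_CUBIC))"
```

```text
10.975 [0.4358 0.055  0.319 ] [-0.639   0.5229 -4.0795] [-0.1046  0.0357  0.0168] 0.01754423821479589 [-0.0234 -0.1044 -0.1884  1.7652 -0.0196  1.4799 -0.305 ]
```

View pics/s10z.png

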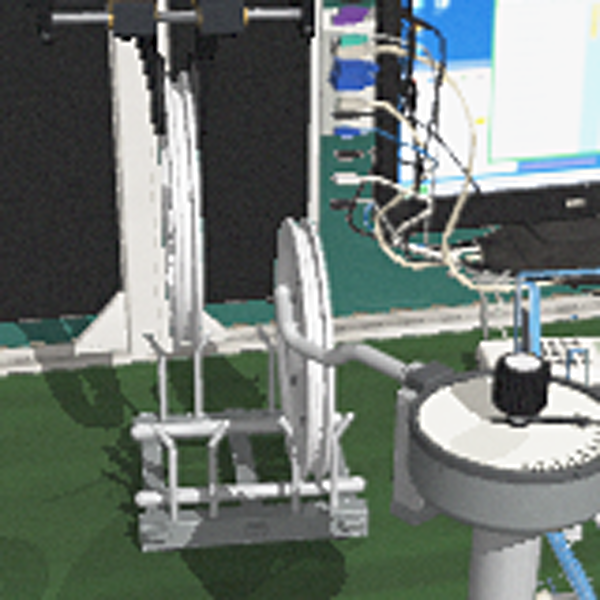

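View pics/scene10.png

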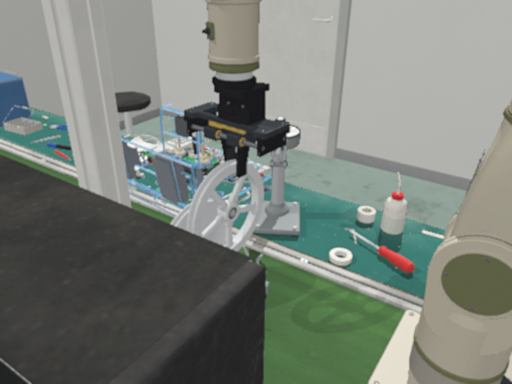

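View pics/wrist10.png

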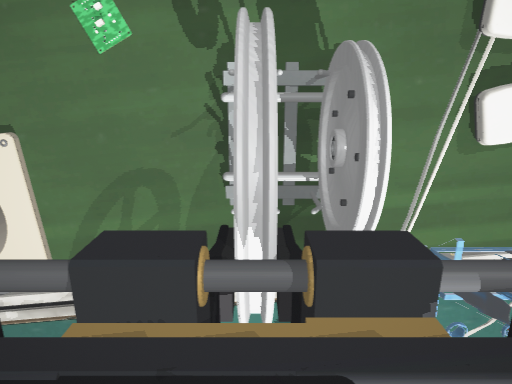

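```bash
python3 - <<'E'
import cv2,numpy as np
g=cv2.imread('pics/scene10.png'); cv2.imwrite('pics/sc10z.png',cv2.resize(g[140:270,160:290],(600,600),interpolation=cv2.INTER_CUBIC))
E
```

```text
(no output)
```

View pics/sc10z.png

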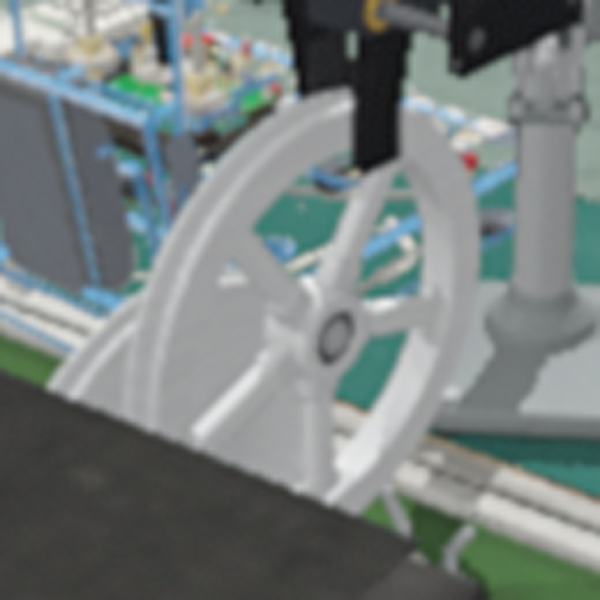

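```bash
python3 - <<'E'
from h import *
np.set_printoptions(precision=4,suppress=True)
a=np.array([.9956,-.094,0]); yh=np.array([.094,.9956,0]); t=np.array([.4358,.055,.319])
def onpl(u,v,off):
    o,d=ray('scene',160+u*130/600,140+v*130/600); k=a@(t+a*off-o)/(a@d); p=o+k*d; return np.array([yh@(p-t),p[2]-t[2]])
h=onpl(337,337,-.012); print('hub rel TCP (y,z)',h)
for n,u,v in (('L-up tip',243,235),('R tip',438,310),('up tip',377,180),('down',316,480)):
    q=onpl(u,v,-.0045)-h; print(n,q,np.degrees(np.arctan2(q[0],q[1])))
E
```

```text
hub rel TCP (y,z) [ 0.0226 -0.0813]
L-up tip [0.0445 0.0632] 35.159853122015434
R tip [-0.0756 -0.0235] -107.28344369875641
up tip [-0.0347  0.0566] -31.484603644164867
down [ 0.0068 -0.0711] 174.5363606621339
```

Vision puts the hub 23–25 mm beside and 81 mm below the TCP with the spokes upright, as planned. Next I'll raise clear of everything, then rotate and move to a point in front of the hook.

Emit:
drive_tool:
  moves: "0 0 0.02 0 1; 0 0 0.04 0 1; 0 0 0.045 0 1; 0 0 0.025 0 1; -0.001 -0.01 0 -4 1; -0.002 -0.02 0 -7 1; -0.002 -0.023 0 -7.4 1; -0.002 -0.023 0 -7.4 1; -0.002 -0.023 0 -7.4 1; -0.002 -0.023 0 -7.4 1; -0.002 -0.023 0 -7.4 1; -0.002 -0.02 0 -4.2 1; 0 -0.007 0 -3 1; 0 0 0 0 1; 0 0 0 0 1"

```text
time: 12.85
ee_pos: [0.4212, -0.116, 0.4496]
eef_rot: [0.684, 0.18, -0.684, 0.18]
ft_force: [0.4, -0.1, -3.1]
width: 0.0172
```

```bash
python3 snap.py 11 wrist side scene
```

```text
13.0 [ 0.4211 -0.1163  0.4496] [ 0.0389 -0.012  -3.16  ] [ 0.0201  0.1908 -0.0016] 0.01733437100886667 [ 0.1821 -0.106  -0.0153  1.5001 -0.0016  1.7475 -0.8911]
```

View pics/wrist11.png

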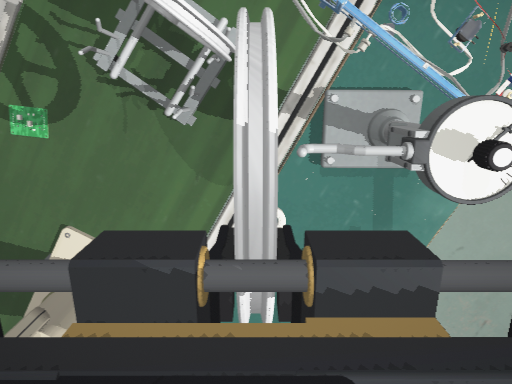

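View pics/side11.png

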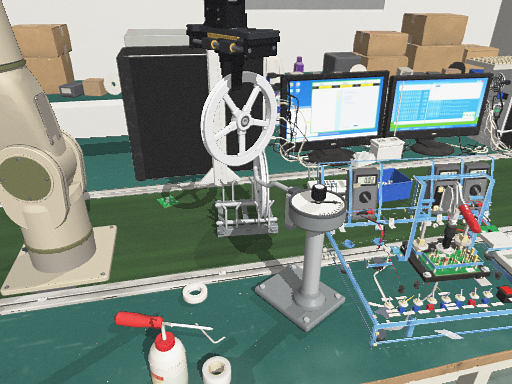

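View pics/scene11.png

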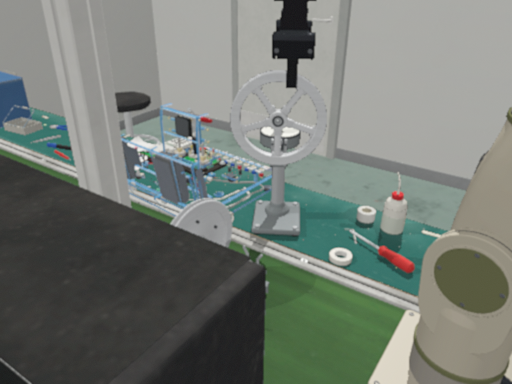

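Wrist: hook lies level in the image from its tip at (304,153) to the head at (410,150), so it's parallel to the jaws. Scene shows the hub at (278,121) with the wheel facing the hook.

```bash
python3 - <<'E'
from h import *
import cv2
np.set_printoptions(precision=4,suppress=True)
g=cv2.imread('pics/wrist11.png'); cv2.imwrite('pics/w11z.png',cv2.resize(g[80:220,280:440],(686,600),interpolation=cv2.INTER_CUBIC))
g=cv2.imread('pics/scene11.png'); cv2.imwrite('pics/sc11z.png',cv2.resize(g[60:180,215:345],(650,600),interpolation=cv2.INTER_CUBIC))
E
```

```text
(no output)
```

View pics/w11z.png

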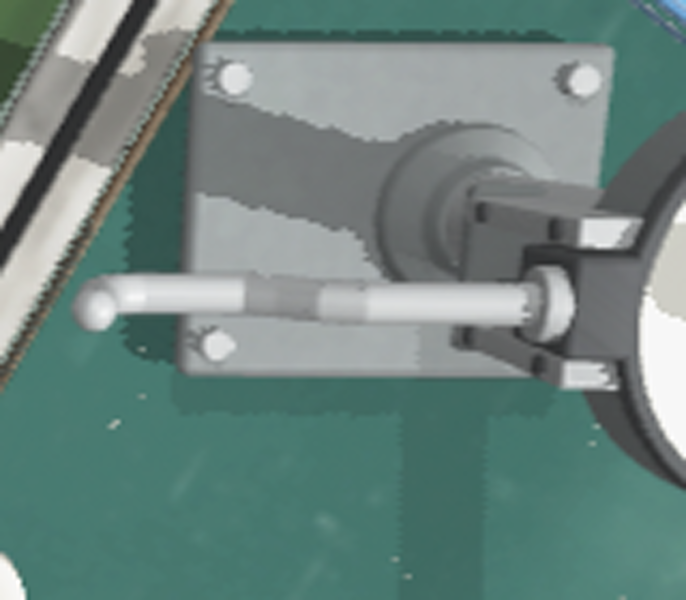

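View pics/sc11z.png

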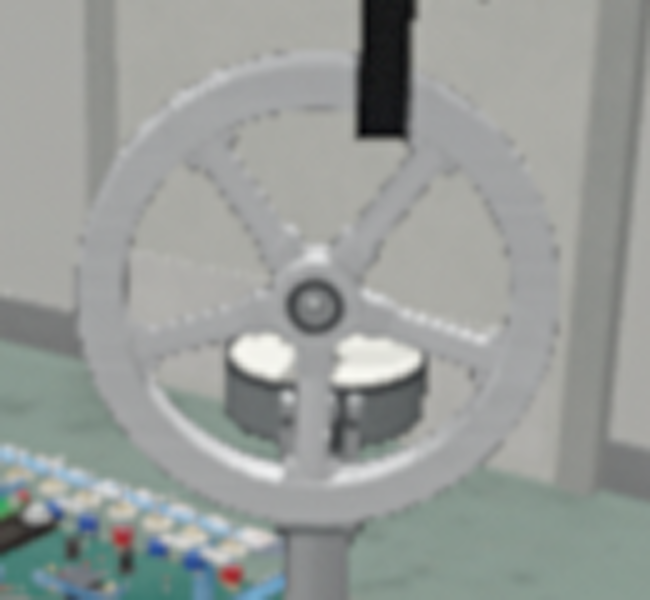

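```bash
python3 - <<'E'
from h import *
np.set_printoptions(precision=4,suppress=True)
e=np.load('pics/wrist11.npy'); s=160/686; sv=140/600
P=lambda u,v,z:plane('wrist',280+u*s,80+v*sv,z,e)
tip=P(96,308,.275); c1=P(525,303,.259); c2=P(370,303,.259); bar=P(190,293,.245)
print(tip,c1,c2,bar)
d=tip-c1; print('dir tip-collar',np.degrees(np.arctan2(d[1],d[0])))
# base edges z .022
for (p,q) in (((205,45),(612,45)),((182,373),(540,375)),((203,45),(182,373))):
    a=P(*p,.022);b=P(*q,.022);d=a-b;print(np.degrees(np.arctan2(d[1],d[0])),np.linalg.norm(d))
h=np.array([np.cos(np.radians(119.3)),np.sin(np.radians(119.3))]);col=np.array([.550,-.2968]);l=np.array([h[1],-h[0]])
for n,p in (('tip',tip),('c1',c1),('c2',c2),('bar',bar)): v=p[:2]-col; print(n,'along',v@h,'lat',v@l)
# hub in scene11
yh=np.array([l[0],l[1],0]); a=np.array([-h[0],-h[1],0]); t=np.array([.4211,-.1163,.4496])
def onpl(u,v,off):
    o,dd=ray('scene',215+u*.2,60+v*.2); k=a@(t+a*off-o)/(a@dd); p=o+k*dd; return np.array([yh@(p-t),p[2]-t[2]]),p
hb,p=onpl(315,305,-.012);print('hub rel',hb,p)
for n,u,v in (('LU',210,150),('RU',440,160),('R',490,355),('L',140,345)):
    q=onpl(u,v,-.0045)[0]-hb; print(n,np.degrees(np.arctan2(q[0],q[1])))
S=col+.15*h; print('S',S, 'TCP over seat',S-.0245*l)
E
```

```text
[ 0.4639 -0.1429  0.275 ] [ 0.5133 -0.2329  0.259 ] [ 0.4954 -0.2013  0.259 ] [ 0.4764 -0.1668  0.245 ]
dir tip-collar 118.73635406786528
119.43323056128676 0.1539475133792601
119.11126414363854 0.14367718167110233
28.814606540689457 0.12617778441438565
tip along 0.17631181746063593 lat 0.00026051686964316664
c1 along 0.07371377663247554 lat -0.0007488215913414894
c2 along 0.10999680595898957 lat -0.0008348766519478911
bar along 0.14943459470311382 lat -0.0005637521648111379
hub rel [ 0.0232 -0.0802] [ 0.4355 -0.0945  0.3694]
LU 36.068378095684274
RU -38.77757569768374
R -106.6273620470845
L 107.12349481733635
S [ 0.4766 -0.166 ] TCP over seat [ 0.4552 -0.178 ]
```

Emit:
drive_tool:
  moves: "0 0 -0.02 0 1; 0 0 -0.04 0 1; 0 0 -0.045 0 1; 0 0 -0.035 0 1; 0 0 -0.0185 0 1; 0 0 0 0 1; 0 0 0 0 1"

```text
time: 13.88
ee_pos: [0.4215, -0.1169, 0.2921]
eef_rot: [0.685, 0.179, -0.684, 0.179]
ft_force: [0.3, -0.1, -3.3]
width: 0.0176
```

```bash
python3 snap.py 12 scene side; python3 -c "
import cv2
g=cv2.imread('pics/side12.png'); cv2.imwrite('pics/s12z.png',cv2.resize(g[110:250,190:350],(686,600),interpolation=cv2.INTER_CUBIC))
g=cv2.imread('pics/scene12.png'); cv2.imwrite('pics/sc12z.png',cv2.resize(g[90:250,215:345],(487,600),interpolation=cv2.INTER_CUBIC))"
```

```text
13.975 [ 0.4216 -0.117   0.2922] [-0.0991 -0.4493 -3.8347] [-0.0164  0.1888  0.0284] 0.017573947726778994 [ 0.1884 -0.1114 -0.0205  1.8275 -0.0022  1.4236 -0.8908]
```

View pics/s12z.png

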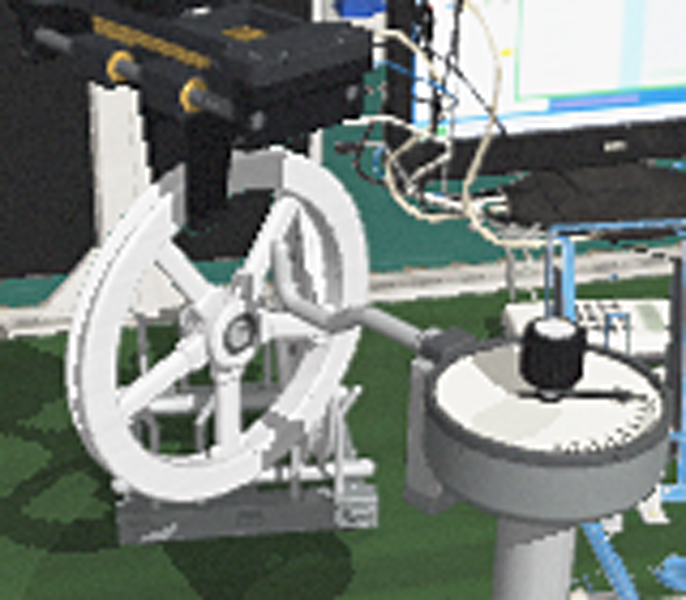

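View pics/sc12z.png

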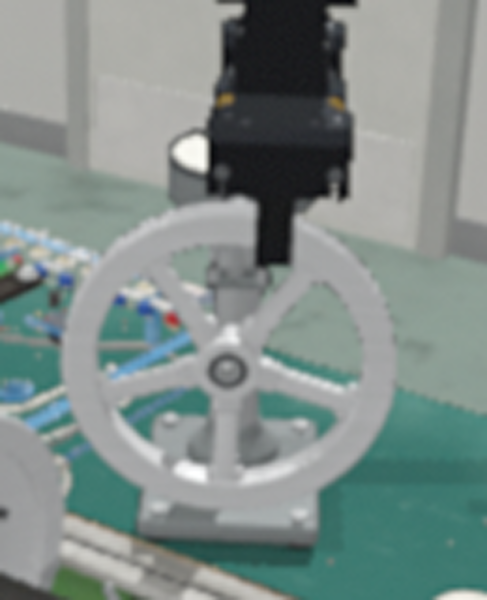

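Emit:
drive_tool:
  moves: "0.004 -0.0071 0 0 1; 0.0075 -0.0134 0 0 1; 0.0085 -0.0151 0 0 1; 0.0075 -0.0134 0 0 1; 0.0045 -0.008 0 0 1; 0.002 -0.0037 0 0 1; 0 0 0 0 1; 0 0 0 0 1"

```text
time: 14.98
ee_pos: [0.455, -0.1773, 0.2911]
eef_rot: [0.684, 0.179, -0.684, 0.179]
ft_force: [-0.4, 0.2, -5.0]
width: 0.0176
```

```bash
python3 snap.py 13 scene side wrist; python3 -c "
import cv2
g=cv2.imread('pics/side13.png'); cv2.imwrite('pics/s13z.png',cv2.resize(g[110:250,190:350],(686,600),interpolation=cv2.INTER_CUBIC))
g=cv2.imread('pics/wrist13.png'); cv2.imwrite('pics/w13z.png',cv2.resize(g[100:280,180:440],(780,540),interpolation=cv2.INTER_CUBIC))
g=cv2.imread('pics/scene13.png'); cv2.imwrite('pics/sc13z.png',cv2.resize(g[90:250,215:345],(487,600),interpolation=cv2.INTER_CUBIC))"
for i in 1 2 3 4; do python3 -c "
from bench import r; print(r.read_state()['ft_force'])"; done
```

```text
15.125 [ 0.455  -0.1774  0.2912] [-0.5326  0.1752 -4.3669] [-0.0344  0.2295 -0.0154] 0.017307790843545837 [ 0.2332  0.0018  0.045   1.7221 -0.0001  1.4174 -0.7807]
[-0.53260558  0.17515816 -4.36691299]
[-0.53260558  0.17515816 -4.36691299]
[-0.53260558  0.17515816 -4.36691299]
[-0.53260558  0.17515816 -4.36691299]
```

View pics/s13z.png

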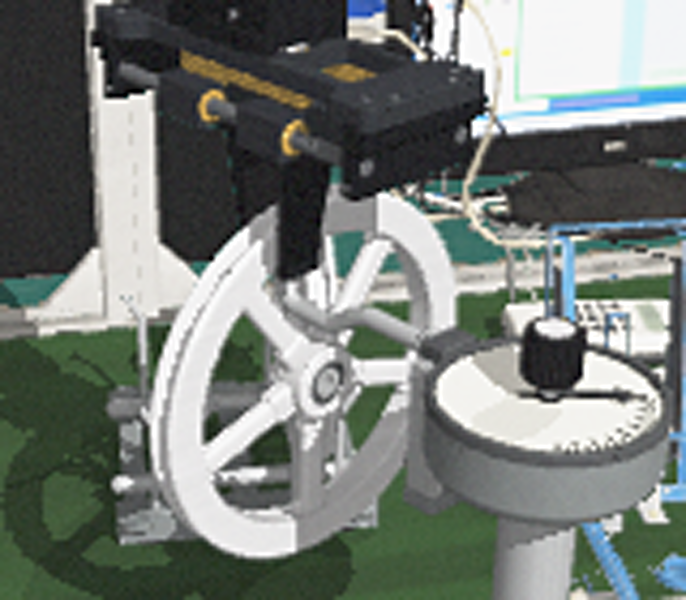

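View pics/w13z.png

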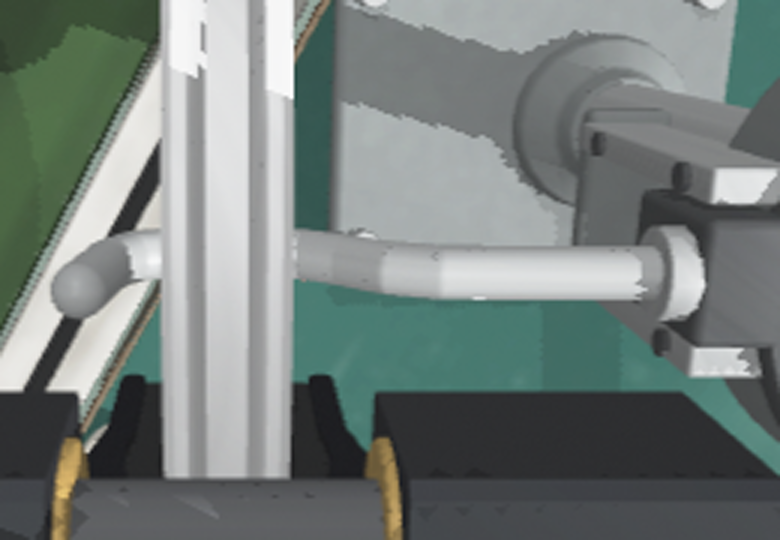

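View pics/sc13z.png

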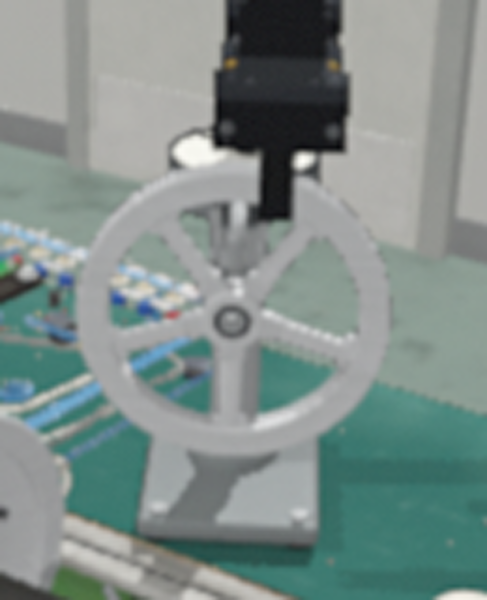

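The bar passes through the rim opening and the rim is centred over it. Next I'll lower towards the seat.

Emit:
drive_tool:
  moves: "0 0 -0.005 0 1; 0 0 -0.01 0 1; 0 0 -0.01 0 1; 0 0 -0.005 0 1; 0 0 -0.003 0 1; 0 0 -0.002 0 1; 0 0 0 0 1; 0 0 0 0 1"

```text
time: 16.12
ee_pos: [0.4551, -0.1777, 0.2563]
eef_rot: [0.684, 0.179, -0.684, 0.179]
ft_force: [0.4, -0.1, -3.0]
width: 0.0176
```

Emit:
drive_tool:
  moves: "0 0 0 0 1"

```text
time: 16.25
ee_pos: [0.4551, -0.1777, 0.2562]
eef_rot: [0.684, 0.179, -0.684, 0.179]
ft_force: [-0.7, 0.6, -4.4]
width: 0.0175
```

Emit:
drive_tool:
  moves: "0 0 0 0 1"

```text
time: 16.38
ee_pos: [0.4551, -0.1777, 0.2562]
eef_rot: [0.684, 0.179, -0.684, 0.179]
ft_force: [0.1, 0.5, -4.0]
width: 0.0174
```

Emit:
drive_tool:
  moves: "0 0 -0.001 0 1; 0 0 -0.001 0 1; 0 0 -0.001 0 1; 0 0 0 0 1"

```text
time: 16.88
ee_pos: [0.455, -0.1777, 0.253]
eef_rot: [-0.684, -0.179, 0.684, -0.179]
ft_force: [-0.1, -0.9, -3.5]
width: 0.0179
```

Emit:
drive_tool:
  moves: "0 0 -0.001 0 1; 0 0 -0.001 0 1; 0 0 -0.001 0 1; 0 0 0 0 1"

```text
time: 17.38
ee_pos: [0.455, -0.1777, 0.2501]
eef_rot: [0.684, 0.179, -0.684, 0.179]
ft_force: [0.5, 0.5, -4.1]
width: 0.0173
```

```bash
cat > z.py <<'E'
import cv2,sys
t=sys.argv[1]
g=cv2.imread(f'pics/side{t}.png'); cv2.imwrite(f'pics/s{t}z.png',cv2.resize(g[140:240,240:350],(660,600),interpolation=cv2.INTER_CUBIC))
E
python3 snap.py 14 side; python3 z.py 14
```

```text
17.425 [ 0.4551 -0.1777  0.2501] [-0.6215 -0.682  -3.245 ] [-0.0154  0.2066 -0.0459] 0.017541326562043814 [ 0.235   0.0206  0.0443  1.7886 -0.0009  1.3322 -0.7799]
```

View pics/s14z.png

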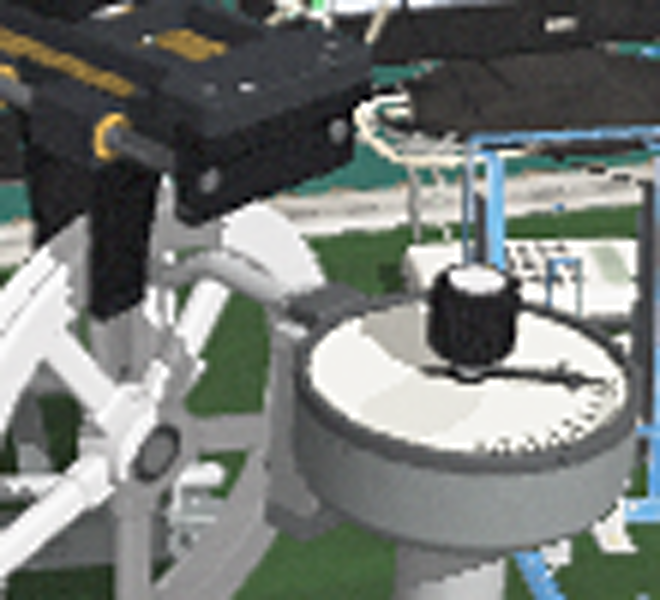

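Emit:
drive_tool:
  moves: "0 0 -0.001 0 1; 0 0 -0.001 0 1; 0 0 -0.001 0 1; 0 0 0 0 1"

```text
time: 17.92
ee_pos: [0.4551, -0.1777, 0.2471]
eef_rot: [0.684, 0.179, -0.684, 0.179]
ft_force: [-0.9, 0.2, -2.6]
width: 0.0176
```

Emit:
drive_tool:
  moves: "0 0 0 0 1"

```text
time: 18.05
ee_pos: [0.4551, -0.1777, 0.2471]
eef_rot: [0.684, 0.179, -0.684, 0.179]
ft_force: [0.8, -0.0, -2.3]
width: 0.0176
```

Emit:
drive_tool:
  moves: "0 0 -0.001 0 1; 0 0 -0.001 0 1; 0 0 0 0 1"

```text
time: 18.42
ee_pos: [0.455, -0.1777, 0.2451]
eef_rot: [0.684, 0.179, -0.684, 0.179]
ft_force: [0.5, 0.3, -0.3]
width: 0.0175
```

Emit:
drive_tool:
  moves: "0 0 0 0 1"

```text
time: 18.55
ee_pos: [0.455, -0.1777, 0.2451]
eef_rot: [0.684, 0.179, -0.684, 0.179]
ft_force: [-0.9, -0.3, -1.5]
width: 0.0173
```

Emit:
drive_tool:
  moves: "0 0 0 0 1"

```text
time: 18.68
ee_pos: [0.455, -0.1777, 0.2451]
eef_rot: [0.684, 0.179, -0.684, 0.179]
ft_force: [-0.3, 0.5, -0.8]
width: 0.0175
```

```bash
python3 snap.py 15 side wrist; python3 z.py 15
```

```text
18.775 [ 0.455  -0.1777  0.2451] [-0.8431 -0.88   -0.0593] [0.0301 0.2317 0.0552] 0.01770554914342612 [ 0.2352  0.0234  0.0443  1.7964 -0.001   1.3218 -0.7797]
```

View pics/s15z.png

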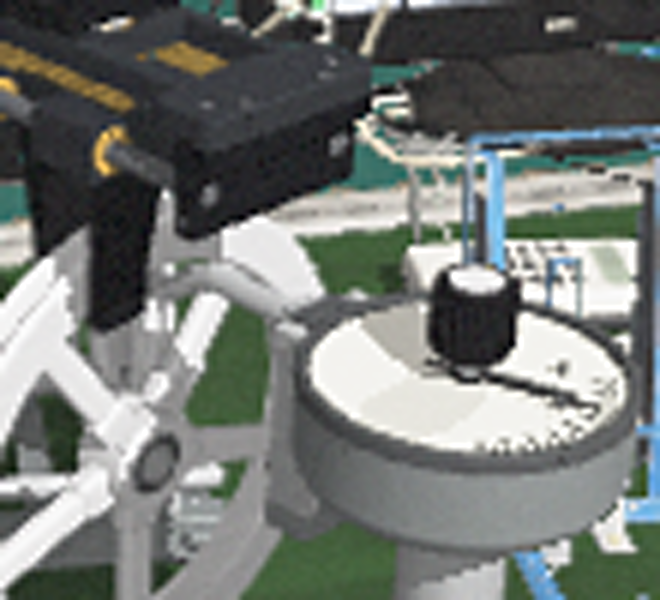

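View pics/wrist15.png

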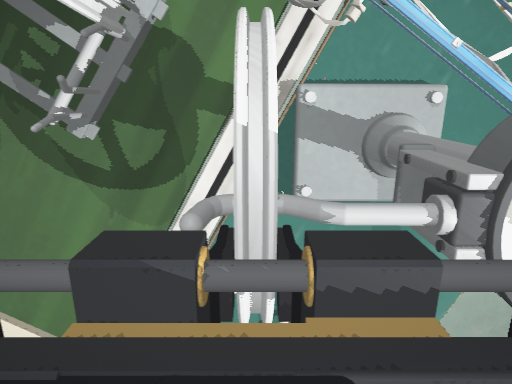

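```bash
python3 - <<'E'
from h import *
c=np.array([.550,-.2968])
# calibrate zero from wrist? use side: zero pointer tip side6/side14 and now
def ang(u,v,z=.266):
    p=plane('side',u,v,z)[:2]; b=plane('side',*CB,z)[:2]; d=p-b; return np.degrees(np.arctan2(d[1],d[0])),np.linalg.norm(d)
CB=proj('side',[c[0],c[1],.266]); print(CB)
print('zero',ang(270+568/8,170+261/8),'t14',ang(240+608/6,140+380/6),'t15',ang(240+597/6,140+404/6))
E
python3 -c "
import cv2
g=cv2.imread('pics/side15.png'); cv2.imwrite('pics/s15y.png',cv2.resize(g[180:225,290:350],(800,600),interpolation=cv2.INTER_CUBIC))"
```

```text
(np.float64(317.48477832116396), np.float64(200.72067866698953))
zero (np.float64(-21.77428614871205), np.float64(0.04354163728953109)) t14 (np.float64(-25.14128234129013), np.float64(0.04413617550703545)) t15 (np.float64(-45.944321285281355), np.float64(0.044062863496805674))
```

View pics/s15y.png

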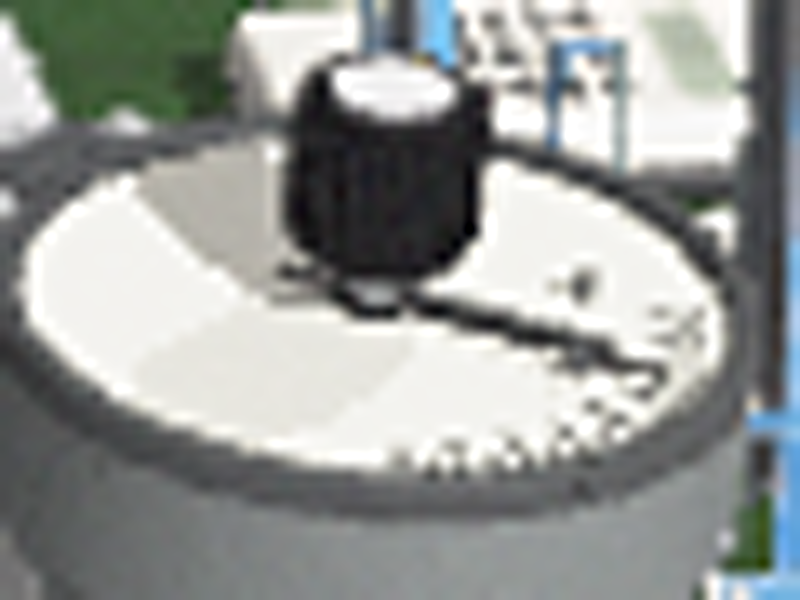

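Emit:
drive_tool:
  moves: "0 0 -0.0005 0 1; 0 0 -0.0005 0 1; 0 0 0 0 1"

```text
time: 19.15
ee_pos: [0.455, -0.1777, 0.2441]
eef_rot: [0.684, 0.179, -0.684, 0.179]
ft_force: [-0.5, -0.3, -1.2]
width: 0.0174
```

Emit:
drive_tool:
  moves: "0 0 0 0 1"

```text
time: 19.27
ee_pos: [0.455, -0.1777, 0.2441]
eef_rot: [0.684, 0.179, -0.684, 0.179]
ft_force: [-0.5, 0.3, -0.6]
width: 0.0176
```

Emit:
drive_tool:
  moves: "0 0 0 0 1"

```text
time: 19.4
ee_pos: [0.4551, -0.1777, 0.2441]
eef_rot: [0.684, 0.179, -0.684, 0.179]
ft_force: [-0.3, 0.6, -0.9]
width: 0.0174
```

Emit:
drive_tool:
  moves: "0 0 0 0 1"

```text
time: 19.52
ee_pos: [0.455, -0.1777, 0.2441]
eef_rot: [0.684, 0.179, -0.684, 0.179]
ft_force: [-1.0, 0.9, -0.6]
width: 0.0175
```

Emit:
drive_tool:
  moves: "0 0 0 0 1"

```text
time: 19.65
ee_pos: [0.455, -0.1777, 0.2441]
eef_rot: [0.684, 0.179, -0.684, 0.179]
ft_force: [-0.9, -0.4, -1.4]
width: 0.0179
```

Emit:
drive_tool:
  moves: "0 0 0 0 1"

```text
time: 19.77
ee_pos: [0.455, -0.1777, 0.2441]
eef_rot: [0.684, 0.179, -0.684, 0.179]
ft_force: [-0.1, -0.2, -1.4]
width: 0.017
```

Emit:
drive_tool:
  moves: "0 0 0 0 1"

```text
time: 19.9
ee_pos: [0.455, -0.1777, 0.2441]
eef_rot: [0.684, 0.179, -0.684, 0.179]
ft_force: [0.5, 0.2, -1.3]
width: 0.0176
```

Emit:
drive_tool:
  moves: "0 0 -0.0005 0 1; 0 0 -0.0005 0 1; 0 0 -0.0005 0 1; 0 0 0 0 1; 0 0 0 0 1"

```text
time: 20.52
ee_pos: [0.4551, -0.1777, 0.2426]
eef_rot: [0.684, 0.179, -0.684, 0.179]
ft_force: [0.5, -0.5, 0.4]
width: 0.0174
```

Emit:
drive_tool:
  moves: "0 0 0 0 1"

```text
time: 20.65
ee_pos: [0.455, -0.1777, 0.2426]
eef_rot: [0.684, 0.179, -0.684, 0.179]
ft_force: [-0.2, -0.2, 0.2]
width: 0.0174
```

Emit:
drive_tool:
  moves: "0 0 0 0 1"

```text
time: 20.78
ee_pos: [0.455, -0.1777, 0.2426]
eef_rot: [0.684, 0.179, -0.684, 0.179]
ft_force: [-0.5, 0.3, -0.5]
width: 0.0173
```

Emit:
drive_tool:
  moves: "0 0 0 0 1"

```text
time: 20.9
ee_pos: [0.455, -0.1777, 0.2426]
eef_rot: [0.684, 0.179, -0.684, 0.179]
ft_force: [-0.6, 0.0, -0.6]
width: 0.0175
```

Emit:
drive_tool:
  moves: "0 0 0 0 1"

```text
time: 21.02
ee_pos: [0.455, -0.1777, 0.2426]
eef_rot: [0.684, 0.179, -0.684, 0.179]
ft_force: [-1.0, -1.0, -0.4]
width: 0.0178
```

Emit:
drive_tool:
  moves: "0 0 0 0 1"

```text
time: 21.15
ee_pos: [0.455, -0.1777, 0.2426]
eef_rot: [0.684, 0.179, -0.684, 0.179]
ft_force: [-0.1, -0.8, -0.4]
width: 0.0176
```

Emit:
drive_tool:
  moves: "0 0 0 0 1"

```text
time: 21.28
ee_pos: [0.455, -0.1777, 0.2426]
eef_rot: [0.684, 0.179, -0.684, 0.179]
ft_force: [-0.1, -0.2, -0.1]
width: 0.0179
```

Emit:
drive_tool:
  moves: "0 0 0 0 1"

```text
time: 21.4
ee_pos: [0.4551, -0.1777, 0.2426]
eef_rot: [0.684, 0.179, -0.684, 0.179]
ft_force: [-0.5, 0.3, 0.2]
width: 0.0176
```

```bash
python3 snap.py 16 side; python3 -c "
import cv2
g=cv2.imread('pics/side16.png'); cv2.imwrite('pics/s16y.png',cv2.resize(g[180:225,290:350],(800,600),interpolation=cv2.INTER_CUBIC))"
```

```text
21.45 [ 0.455  -0.1777  0.2426] [-0.2195 -0.2616 -0.7965] [0.0192 0.113  0.048 ] 0.017363044178913496 [ 0.2352  0.0249  0.0442  1.8002 -0.0011  1.3165 -0.7797]
```

View pics/s16y.png

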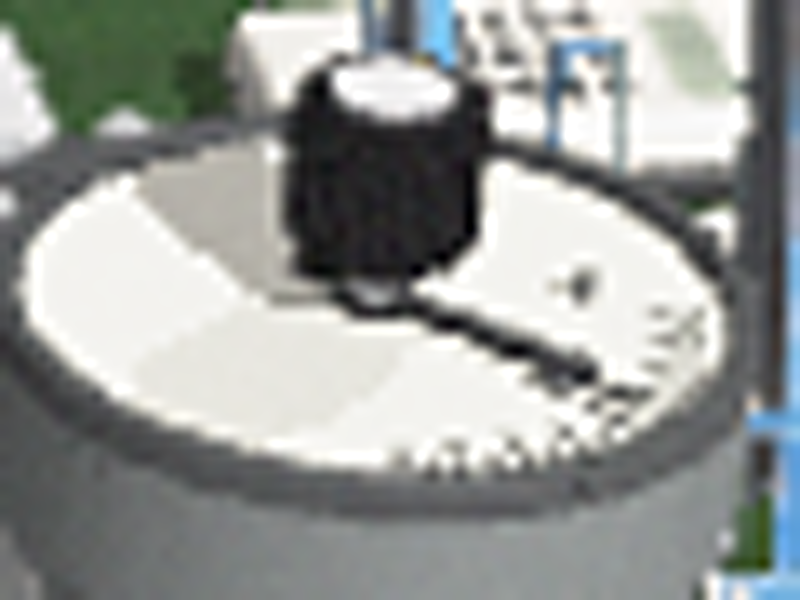

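Residual load on the gripper is about 0.2 N. I'll ease the grip, then open.

Emit:
drive_tool:
  moves: "0 0 0 0 1; 0 0 0 0 1; 0 0 0 0 1"
  newtons: 3

```text
time: 21.82
ee_pos: [0.455, -0.1776, 0.2426]
eef_rot: [-0.684, -0.179, 0.684, -0.179]
ft_force: [-0.7, 1.2, 0.3]
width: 0.0177
```

Emit:
drive_tool:
  moves: "0 0 0 0 0.75; 0 0 0 0 0.7; 0 0 0 0 0.6; 0 0 0 0 0.5; 0 0 0 0 0.4; 0 0 0 0 0.4; 0 0 0 0 0.4"

```text
time: 22.7
ee_pos: [0.455, -0.1777, 0.2426]
eef_rot: [0.684, 0.179, -0.684, 0.179]
ft_force: [0.3, 0.8, -0.2]
width: 0.0517
```

```bash
python3 snap.py 17 side wrist; python3 -c "
import cv2
g=cv2.imread('pics/side17.png'); cv2.imwrite('pics/s17y.png',cv2.resize(g[180:225,290:350],(800,600),interpolation=cv2.INTER_CUBIC))"
```

```text
22.8 [ 0.455  -0.1777  0.2426] [0.5627 0.6374 1.0316] [-0.0017  0.1381  0.0094] 0.05199038627346308 [ 0.2352  0.0248  0.0442  1.8002 -0.0011  1.3165 -0.7797]
```

View pics/s17y.png

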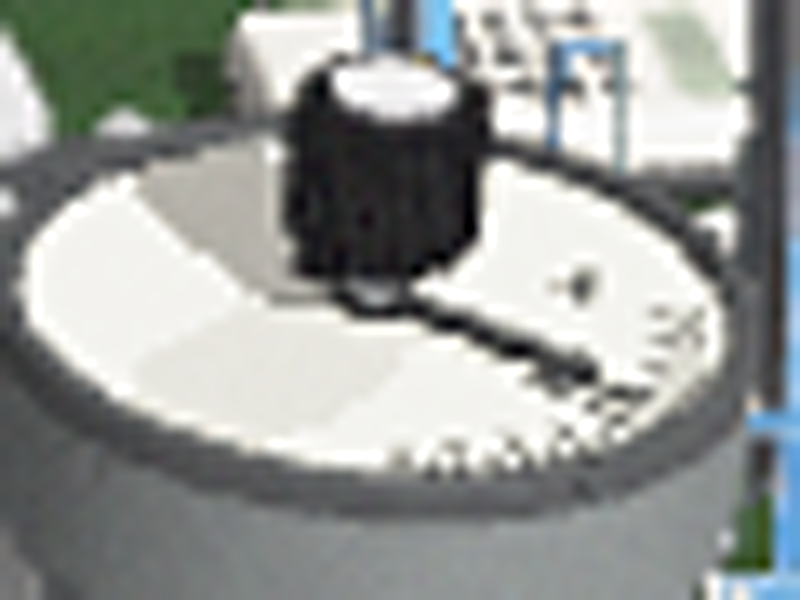

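View pics/wrist17.png

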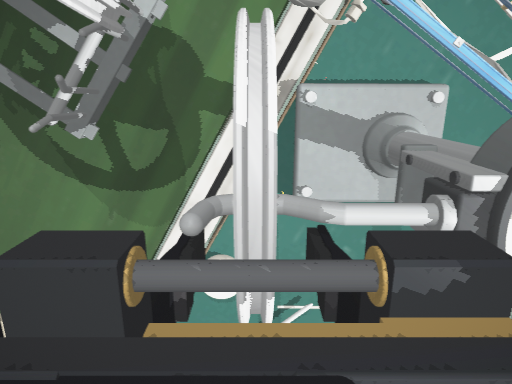

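The pointers did not move on release, and the rim hangs free between the open fingers. I'll withdraw straight up.

Emit:
drive_tool:
  moves: "0 0 0.005 0 0.4; 0 0 0.015 0 0.4; 0 0 0.03 0 0.4; 0 0 0.045 0 0.4; 0 0 0.045 0 0.4; -0.01 -0.02 0.03 0 0.4; -0.01 -0.02 0 0 0.4; 0 0 0 0 0.4"

```text
time: 23.8
ee_pos: [0.4344, -0.2191, 0.4139]
eef_rot: [0.685, 0.177, -0.684, 0.178]
ft_force: [0.4, 0.4, -0.9]
width: 0.0523
```

```bash
python3 snap.py 18 side wrist scene; python3 -c "
import cv2
g=cv2.imread('pics/side18.png'); cv2.imwrite('pics/s18y.png',cv2.resize(g[180:225,290:350],(800,600),interpolation=cv2.INTER_CUBIC))"
```

```text
23.95 [ 0.4353 -0.2168  0.4127] [-0.8685 -0.1037  0.9135] [0.0137 0.1375 0.012 ] 0.05251441127116542 [ 0.272  -0.0128  0.0951  1.4878  0.0009  1.6666 -0.6911]
```

View pics/s18y.png

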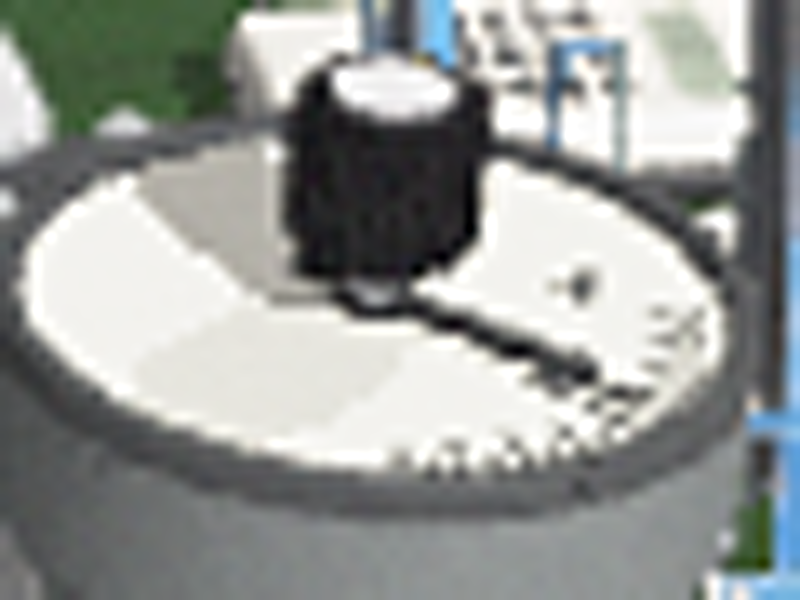

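View pics/side18.png

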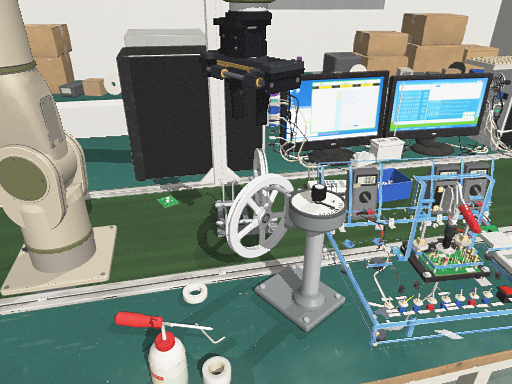

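View pics/wrist18.png

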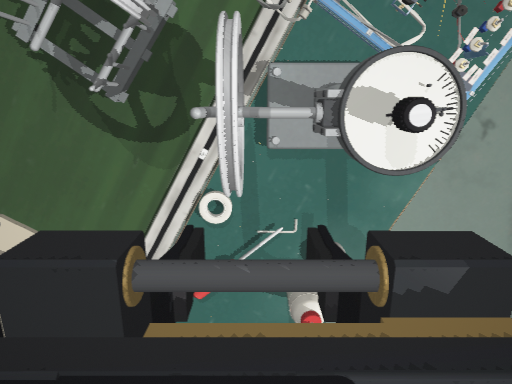

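View pics/scene18.png

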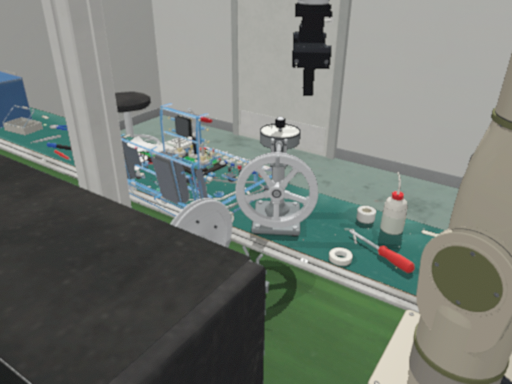

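```bash
python3 -c "
import cv2
g=cv2.imread('pics/wrist18.png'); cv2.imwrite('pics/w18y.png',cv2.resize(g[40:180,335:475],(600,600),interpolation=cv2.INTER_CUBIC))"
```

```text
(no output)
```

View pics/w18y.png

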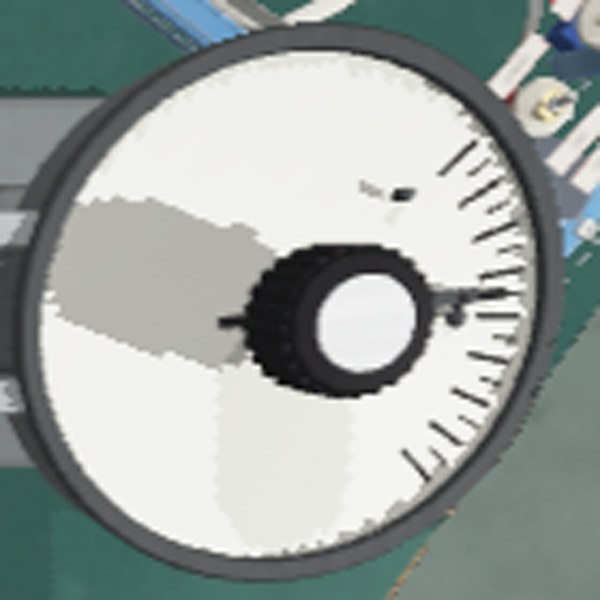

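Emit:
drive_tool:
  moves: "0 0 0 0 0.4; 0 0 0 0 0.4; 0 0 0 0 0.4; 0 0 0 0 0.4"

```text
time: 24.45
ee_pos: [0.4351, -0.2176, 0.4125]
eef_rot: [0.684, 0.179, -0.684, 0.179]
ft_force: [0.1, -0.1, 0.2]
width: 0.0521
```

Peak and load pointers lie on top of each other at (490,292) in the zoom, about 3 divisions up the scale. The wheel hangs still and nothing is being touched, so I'm handing the job in.

```bash
python3 -c "
from bench import ticket; print(ticket.close_job())"
```

```text
the job is handed in; nothing more can be done
None
```

The spoked wheel is weighed and hanging on the J-hook by its rim, and I handed the job in at about 24.5 s.

- **Knob:** I turned it anticlockwise about 90° with a light 6 N grip, letting it slip at the stop. The wrist and side views then showed the peak pointer at zero, on top of the load pointer.
- **Lift and hang:** I gripped the rim about 25 mm to one side of its top to stay clear of the hook. I brought the wheel in over the hook tip and lowered it in 0.5–1 mm steps. I let go when the gripper held about 0.2 N (noisy reading).
- **Last checks:**
  - The pointers did not move on release, and the peak pointer lies on the load pointer, about three divisions up the scale.
  - The hook sank about 8 mm by the arm's travel, well short of the 20 mm bottom stop.
  - The disc wheel is still in the rack, and the gripper is well clear of everything.
- **What disagreed:** The wrist moment stayed offset by about 0.14 N m with nothing held, so I did not rely on it. The wrist force has about 0.5 N of noise, so I averaged several readings before releasing.

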